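# Centre a tin in the free bay of the inspection plate

### The arm

A 6-joint arm with a two-finger parallel gripper is mounted at the origin on the work surface. World frame = base frame: x ahead of the robot, y to its left, z up, the work surface at z = 0. Lengths are in m, angles in rad, forces in N, time in s.
With the tool pointing down it reaches from about 0.375 to 0.9 m from the base axis. Payload 3.1 kg.
Tool frame: the origin (TCP) lies on the centre line of the jaws, within the pads' length; the fingertips stand 19 mm ahead of it and the grasp point (between the pads) is the TCP; z points along the fingers, y is the line along which they close (so a half turn about z gives the same grasp; the last joint's range is limited). The gripper opens to 85 mm and grips with 20 to 120 N. Pads are 22 mm wide; open, the fingers measure 114 mm over their backs; the gripper's body (76 mm by 85 mm) begins 54 mm behind the grasp point. The pads swing forward as they close: fully open they stand 13 mm farther back than shut.
Start: joints at [-1.429, 0.527, 1.433, -0, 1.181, -0.178], TCP at [0.197, -0.593, 0.25] pointing down, gripper open.
Joint ranges: [-3.08, 3.08], [-0.75, 2.2], [0.22, 2.44], [-1.43, 4.57], [0, 2.65], [-2.85, 2.85]. Speed limits (rad/s): [2.79, 2.79, 3.14, 3.14, 3.14, 3.14].

### API

Orientations are given as a unit quaternion [x, y, z, w].
In Python, from station import manip, cams, sign_off gives the robot as it stands.
- The arm moves only by the tool carry_out, never from a script. Its argument "targets" is a list that holds one entry, the list of rows, each a list of 7 numbers: the shift along the tool's x, y, z in cm, then the turn, a rotation vector about the tool's x, y, z in degrees, then the finger opening in cm, from 0 to 8.54. A call has 1 to 12 rows; each row is the pose to reach, as a shift and turn from the pose commanded when the call began, along the tool's axes at that moment; what a row does not reach only later rows make up. A row lasts 1/12 s, in which the tool goes at most 41.7 mm and 7.16 degrees, less where a joint would pass 70% of its speed; a pose out of reach is approached as far as the arm can. A call with a gripper value outside its range is refused whole. The fingers move at their own pace and stop on an object; "force" is the grip in N (left out, the last holds). Time passes only in rows, so rows that repeat a pose let the fingers close. It gives the time, the measured TCP pose, the force, the opening and the grip force at its end, in the units of the state.
- manip.sense(): the state, without advancing time (a new reading comes with each control period).
- cams.snapshot(name): name is "side" or "top" or "wrist"; returns the picture (384x512x3 uint8, red, green, blue); there is no depth.
- cams.camera_info(name): a dict with "K" (3x3 intrinsics, pixels), "k1" (the pictures are not rectified: a ray, as slopes to the right and down, at radius r is drawn at 1 + k1 r^2 times it, then the intrinsics apply), "T" (4x4, takes a point from camera to world coordinates). Camera axes: x right, y down, z forward; pixel columns grow to the right and rows downward; lengths in m; the calibration is good to about 2 mm. A picture is of the moment at which its call begins: read the wrist's pose just before it. camera_info takes no time and is no camera call; for the wrist camera it gives the pose at the moment of the call.
- sign_off(): hands the job in; it is judged then, once.
The state is a dict: "t": time; "q": joint angles; "qd": joint speeds; "tau": joint torques, N m; "tcp_pos": TCP position; "tool_rot": TCP orientation; "force": force on the tool from outside, world axes, zero at the start; "ft_torque": the same for the moment, N m; "finger_gap": opening from 0.0 (shut) to 1.0 (fully open); "gripper_force": force on a finger pad.
Only numpy, scipy, OpenCV 4.12 (cv2) and the standard library are available. Lean on these libraries where they do the work, as an engineer would, in place of code of your own. Each camera call takes 0.05 s, during which the arm holds its last target. There are 200 camera calls.

### The job

One of the two bays of the inspection plate holds a carton that is still being checked; the other has a safety cutter left lying in it. Put the cutter away in the empty grey tray, then slide the round tin flat along the plate, without lifting it, to the middle of the freed bay so that an even rim of the round window shows all around it, and then press the button behind that bay fully down and let go. Leave the carton, its button and the roll of tape alone.

Things in the scene. Friction and masses are not known exactly. Their poses are not given: they have to be found in the camera images.
- plate: fixed grey inspection plate, a 12 mm slab turned up to 7 degrees on the table. Origin on its underside (table level); x away from the robot, y left; it spans x -130..+200, y -200..+200 mm. The near half (x below 30 mm) is a bare apron; the far half has two bays side by side, open towards the robot, bounded by aluminium stops 18 mm high standing on the slab
- bay_left (a point): centre of the left (+y) bay, on the plate's top, at x 70, y +95 mm of the plate; axes as the plate's. A flush white window, 120 mm in diameter, is centred there. Stops: on either side (inner faces 80 mm from the centre in y, 70 mm long, from x -35 to +35; the middle one, 30 mm wide, serves both bays) and at the rear (inner face at x +68 mm, 12 mm thick, 80 mm wide)
- bay_right (a point): the same for the right (-y) bay, at x 70, y -95 mm of the plate
- tin: flat round closed metal tin with a white paper disc on its lid, 100 mm in diameter, 32 mm high, about 0.22 kg, too wide to grip; it lies somewhere on the plate's apron. Origin at the centre of its underside, z up.
- cutter: closed safety cutter, a black plastic bar 110 x 26 x 20 mm (x, y, z) with a steel nose at +x and a small grey slide on top, lying flat in one of the bays, roughly along the plate's x. Origin at the centre of its underside; x along its length.
- carton: small white carton 90 x 70 x 45 mm (x, y, z), standing in the bay which has no cutter; it stays. Origin at the centre of its underside.
- tape_roll: roll of tape, a cardboard ring lying flat, 72 mm outside and 52 mm inside diameter, 24 mm high, on the plate between the two buttons; it stays. Origin at the centre of its underside.
- tray: fixed empty open dark-grey plastic tray, 180 x 140 mm outside (x, y) and 40 mm high, walls and floor 5 mm thick, on the table to the left or the right of the plate. Origin at the centre of its underside.
- button_left (a joint): travel of the grey round push button (28 mm diameter, in a black housing) behind the left bay: 0 up, 0.006 m fully down; it springs back and takes about 4 N
- button_left_top (a point): centre of the left button's top face, 106 mm beyond the left bay's centre in the plate's x; it moves with the button
- button_right (a joint): the same for the button behind the right bay
- button_right_top (a point): centre of the right button's top face

How it is judged:
On the way, in this order (a step that is already met when the one before it is completed fails the run):
1. the cutter lies in the tray, let go (x of cutter in the frame of tray between -0.08 and 0.08 m and y of cutter in the frame of tray between -0.06 and 0.06 m and z of cutter in the frame of tray below 0.03 m and linear speed of cutter below 0.02 m/s and not (contact force between the fingers and cutter above 0.05 N)), for 0.2 s.
2. the tin lies flat and still, centred in the freed bay (((horizontal distance between tin and bay_left below 0.008 m and z of tin in the frame of bay_left below 0.004 m and angle between tin's own z axis and vertical below 0.06 rad and linear speed of tin below 0.01 m/s) or (horizontal distance between tin and bay_right below 0.008 m and z of tin in the frame of bay_right below 0.004 m and angle between tin's own z axis and vertical below 0.06 rad and linear speed of tin below 0.01 m/s))), for 0.2 s.
3. the button behind the tin's bay is pressed down with the tin centred there ((((horizontal distance between tin and bay_left below 0.008 m and z of tin in the frame of bay_left below 0.004 m and angle between tin's own z axis and vertical below 0.06 rad and linear speed of tin below 0.01 m/s) and value of joint button_left above 0.0045 m) or ((horizontal distance between tin and bay_right below 0.008 m and z of tin in the frame of bay_right below 0.004 m and angle between tin's own z axis and vertical below 0.06 rad and linear speed of tin below 0.01 m/s) and value of joint button_right above 0.0045 m))), for 0.05 s.
At the end, for the whole second after the job is handed in: the tin lies flat and at rest on the plate with its centre within 8 mm of the centre of the bay that held the cutter; the cutter lies inside the tray, let go; both buttons are up again; the carton is within 15 mm and the roll of tape within 20 mm of where it started (all of step 1 and ((horizontal distance between tin and bay_left below 0.008 m and z of tin in the frame of bay_left below 0.004 m and angle between tin's own z axis and vertical below 0.06 rad and linear speed of tin below 0.01 m/s) or (horizontal distance between tin and bay_right below 0.008 m and z of tin in the frame of bay_right below 0.004 m and angle between tin's own z axis and vertical below 0.06 rad and linear speed of tin below 0.01 m/s)) and distance of carton from where it was at the start of the episode below 0.015 m and distance of tape_roll from where it was at the start of the episode below 0.02 m and value of joint each of button_left, button_right below 0.002 m); the robot touches nothing.
It fails at once if the tin is lifted (over 10 mm) or tipped (over 15 degrees) (z of tin in the frame of plate above 0.022 m or angle between tin's own z axis and vertical above 0.26 rad).
It fails at once if the carton is moved by more than 15 mm (distance of carton from where it was at the start of the episode above 0.015 m).
It fails at once if the roll of tape is moved by more than 20 mm (distance of tape_roll from where it was at the start of the episode above 0.02 m).
It fails at once if the button behind the carton's bay is pressed ((horizontal distance between carton and bay_left below 0.06 m and value of joint button_left above 0.003 m) or (horizontal distance between carton and bay_right below 0.06 m and value of joint button_right above 0.003 m)).
It also fails if it takes over 70 s, if anything falls off the work surface, if the arm or the gripper's body presses on something with over 40 N, if the wrist force passes 120 N, or if a joint passes its speed limit or range.

## Working session

There is one attempt and no reset: what is moved stays moved. The work goes in short steps, Python scripts to look and compute and a tool call to move; the robot and the scene stay as the last step left them, time stands still between calls to the robot, and variables do not carry over. Pictures are saved under pics/ and viewed, at most 10 in all, crops included, and the job is handed in when it is done.

Besides the shell and the picture viewer there is one more tool, called after ">>>" as name(argument=value, ...) on one line, values as JSON. carry_out: Moves the arm, as the interface text tells. Its arguments: {"type":"object","properties":{"targets":{"type":"array"},"force":{"type":"number"}},"required":["targets"]}

```bash
mkdir -p pics; ls; cat > h.py <<'E'
import numpy as np, cv2
from station import manip, cams
from scipy.spatial.transform import Rotation as R
def snap(n,f=None):
    i=cams.camera_info(n); im=cams.snapshot(n)
    if f: cv2.imwrite('pics/'+f,cv2.cvtColor(im,cv2.COLOR_RGB2BGR))
    return im,i
def rays(i,uv):
    K=np.array(i['K']);uv=np.atleast_2d(np.array(uv,float))
    d=np.c_[(uv[:,0]-K[0,2])/K[0,0],(uv[:,1]-K[1,2])/K[1,1]]
    u=d.copy()
    for _ in range(20): u=d/(1+i['k1']*(u**2).sum(1,keepdims=True))
    T=np.array(i['T']); v=np.c_[u,np.ones(len(u))]@T[:3,:3].T
    return T[:3,3],v
def onz(i,uv,z):
    o,v=rays(i,uv); return o+v*((z-o[2])/v[:,2:])
def tri(i1,p1,i2,p2):
    o1,v1=rays(i1,p1);o2,v2=rays(i2,p2);v1=v1[0];v2=v2[0]
    s=np.linalg.lstsq(np.c_[v1,-v2],o2-o1,rcond=None)[0]
    a=o1+s[0]*v1;b=o2+s[1]*v2
    return (a+b)/2,np.linalg.norm(a-b)
E
python3 - <<'E'
from h import *
im,i=snap('top','top0.png'); im2,i2=snap('side','side0.png')
np.set_printoptions(precision=4,suppress=True)
print(i,i2);s=manip.sense();print(s)
E
```

```text
pics
{'K': array([[348.7166,   0.    , 252.7323],
       [  0.    , 348.7166, 192.2577],
       [  0.    ,   0.    ,   1.    ]]), 'k1': -0.05206517647773996, 'T': array([[-0.0123, -0.9982,  0.0589,  0.5035],
       [-0.9999,  0.0125,  0.0032,  0.0229],
       [-0.004 , -0.0589, -0.9983,  1.0339],
       [ 0.    ,  0.    ,  0.    ,  1.    ]])} {'K': array([[436.1343,   0.    , 259.7634],
       [  0.    , 436.1343, 187.3316],
       [  0.    ,   0.    ,   1.    ]]), 'k1': -0.16619865347614166, 'T': array([[-0.9985, -0.0439,  0.0323,  0.5222],
       [-0.0529,  0.6357, -0.7701,  0.7681],
       [ 0.0132, -0.7707, -0.6371,  0.7141],
       [ 0.    ,  0.    ,  0.    ,  1.    ]])}
{'t': 0.1, 'q': array([-1.4295,  0.5284,  1.4338,  0.    ,  1.1814, -0.1785]), 'qd': array([ 0.0006, -0.0022, -0.0049,  0.0004,  0.0006,  0.0001]), 'tau': array([ -0.0001, -44.3303, -17.8587,  -0.0002,   0.0039,   0.    ]), 'tcp_pos': array([ 0.1964, -0.5927,  0.2494]), 'tool_rot': array([ 0.9872,  0.1592,  0.    , -0.001 ]), 'force': array([ 0.7167, -0.3611, -0.5562]), 'ft_torque': array([0.0094, 0.0334, 0.0262]), 'gripper_force': 0.0, 'finger_gap': 1.0032982100997845}
```

View pics/top0.png

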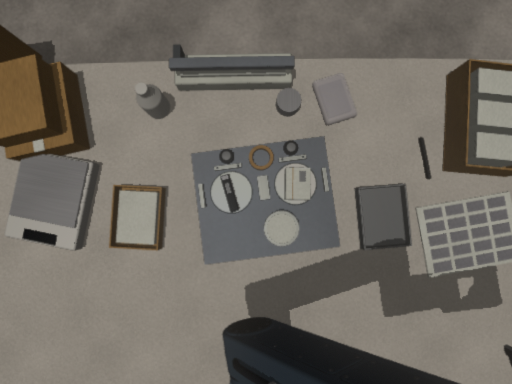

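View pics/side0.png

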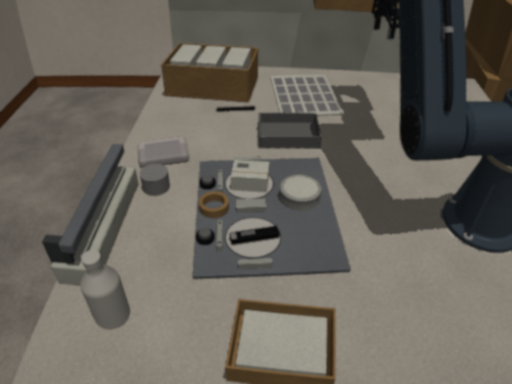

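Top view: cutter in the left bay (~230,193), carton in the right bay (~297,184), tin at (282,228), grey tray on the right (~382,216), tape at (261,157), and the left button at (227,156). The side view agrees. Next I'll measure these.

```bash
cat > m1.py <<'E'
from h import *
np.set_printoptions(precision=4,suppress=True)
im,i=snap('top')
r=[(192,150),(326,137),(340,250),(204,263)]
print('plate',onz(i,r,.012))
print('tray rim',onz(i,[(356,185),(405,183),(410,246),(361,250)],.04))
print('tin',onz(i,[(282,228)],.044),'cutter',onz(i,[(223,174),(236,211)],.03))
print('btn',onz(i,[(227,156),(291,148)],.03),'tape',onz(i,[(261,157)],.036))
g=cv2.cvtColor(im,cv2.COLOR_RGB2HSV)
for p in [(210,220),(320,220),(231,205),(300,230),(180,220),(230,190),(220,190),(282,228),(264,188),(385,215)]: print(p,im[p[1],p[0]],g[p[1],p[0]])
E
python3 m1.py
```

```text
plate [[ 0.6917  0.2048  0.012 ]
 [ 0.7256 -0.1935  0.012 ]
 [ 0.3919 -0.2263  0.012 ]
 [ 0.3594  0.1706  0.012 ]]
tray rim [[ 0.5794 -0.2703  0.04  ]
 [ 0.5835 -0.4133  0.04  ]
 [ 0.4027 -0.4215  0.04  ]
 [ 0.394  -0.2796  0.04  ]]
tin [[ 0.4597 -0.0554  0.044 ]] cutter [[0.6168 0.1116 0.03  ]
 [0.5094 0.0749 0.03  ]]
btn [[ 0.6693  0.0996  0.03  ]
 [ 0.6904 -0.0867  0.03  ]] tape [[0.6641 0.001  0.036 ]]
(210, 220) [ 99 100 103] [113  10 103]
(320, 220) [89 90 92] [110   8  92]
(231, 205) [51 51 50] [30  5 51]
(300, 230) [94 96 98] [105  10  98]
(180, 220) [139 133 122] [ 19  31 139]
(230, 190) [84 83 81] [20  9 84]
(220, 190) [158 159 154] [ 36   8 159]
(282, 228) [155 154 142] [ 28  21 155]
(264, 188) [149 149 140] [ 30  15 149]
(385, 215) [87 86 84] [20  9 87]
```

```bash
cat >> h.py <<'E'
np.set_printoptions(precision=4,suppress=True)
def goto(pos,yaw):
    "shift cm / rotvec deg from present tool pose to a downward pose with tool x at yaw (deg)"
    s=manip.sense(); A=R.from_quat(s['tool_rot']); a=np.radians(yaw/2)
    B=R.from_quat([np.cos(a),np.sin(a),0,0])
    return np.round(A.inv().apply(np.array(pos)-s['tcp_pos'])*100,2), np.round((A.inv()*B).as_rotvec(degrees=True),2)
E
python3 - <<'E'
from h import *
i=cams.camera_info('wrist'); s=manip.sense();A=R.from_quat(s['tool_rot'])
T=np.array(i['T']);print(i['K'],i['k1'],A.inv().apply(T[:3,3]-s['tcp_pos']),A.inv().as_matrix()@T[:3,:3])
print(goto([.50,.085,.30],19),goto([.5,0.085,.3],5.5))
E
```

```text
[[331.2119   0.     259.8377]
 [  0.     331.2119 188.3873]
 [  0.       0.       1.    ]] -0.01852567678557958 [ 0.0716  0.0003 -0.1236] [[-0.0007 -0.9585 -0.2852]
 [ 1.     -0.0005 -0.0008]
 [ 0.0007 -0.2852  0.9585]]
(array([ 50.13, -54.81,  -4.94]), array([-0.1 , -0.02, -0.68])) (array([ 50.13, -54.81,  -4.94]), array([-0.1 , -0.01, 12.82]))
```

>>> carry_out(targets=[[[3,-3,-1,0,0,0,8.5],[6,-6,-2,0,0,0,8.5],[9,-9,-3,0,0,0,8.5],[12,-12,-4,0,0,0,8.5],[15,-15,-5,0,0,0,8.5],[18,-18,-5,0,0,0,8.5],[21,-21,-5,0,0,0,8.5],[24,-24,-5,0,0,0,8.5],[27,-27,-5,0,0,0,8.5],[30,-30,-5,0,0,0,8.5],[32,-33,-5,0,0,0,8.5],[32,-33,-5,0,0,0,8.5]]])

```text
t: 1.15
tcp_pos: [0.3966, -0.1735, 0.3]
tool_rot: [0.987, 0.162, -0.0, -0.002]
force: [-0.6, 0.6, -0.1]
finger_gap: 0.999
gripper_force: 0.0
```

>>> carry_out(targets=[[[3,-3,0,0,0,0,8.5],[6,-6,0,0,0,0,8.5],[9,-9,0,0,0,0,8.5],[12,-12,0,0,0,0,8.5],[14,-15,0,0,0,0,8.5],[16,-18,0,0,0,0,8.5],[17,-20,0,0,0,0,8.5],[17,-20,0,0,0,0,8.5],[17,-20,0,0,0,0,8.5]]])

```text
t: 1.9
tcp_pos: [0.4949, 0.0645, 0.3]
tool_rot: [0.987, 0.161, -0.0, 0.0]
force: [-0.3, -0.1, 0.6]
finger_gap: 0.991
gripper_force: 0.0
```

```bash
python3 - <<'E'
from h import *
print(manip.sense()['tcp_pos'])
im,i=snap('wrist','w0.png'); np.save('w0.npy',np.array(i['T']))
E
```

```text
[0.4949 0.0645 0.3   ]
```

View pics/w0.png

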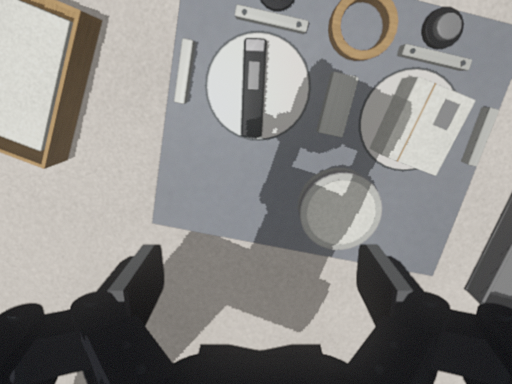

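The wrist view shows the cutter upright at (253,88) on the white window (centre ~258,86), the tin at (341,211), and the left button partly cut off at the top (278,0). I'll take a second view farther ahead.

>>> carry_out(targets=[[[3,0,0,0,0,0,8.5],[6,0,0,0,0,0,8.5],[9,0,0,0,0,0,8.5],[11,0,0,0,0,0,8.5],[11,0,0,0,0,0,8.5],[11,0,0,0,0,0,8.5]]])

```text
t: 2.45
tcp_pos: [0.5996, 0.0966, 0.2996]
tool_rot: [0.987, 0.158, -0.001, 0.0]
force: [-0.9, -0.1, 0.4]
finger_gap: 0.992
gripper_force: 0.0
```

```bash
python3 - <<'E'
from h import *
print(manip.sense()['tcp_pos'])
im,i=snap('wrist','w1.png'); np.save('w1.npy',np.array(i['T']))
E
```

```text
[0.5996 0.0966 0.2996]
```

View pics/w1.png

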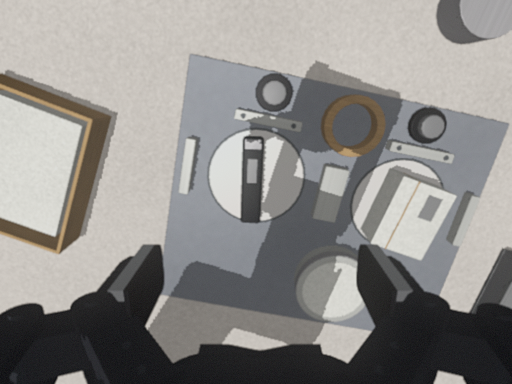

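```bash
cat > m2.py <<'E'
from h import *
def load(n):
    i=cams.camera_info('wrist'); i['T']=np.load(n+'.npy'); return cv2.cvtColor(cv2.imread(f'pics/{n}.png'),cv2.COLOR_BGR2RGB).astype(int),i
def comp(m,p):
    m=cv2.morphologyEx(m.astype(np.uint8),cv2.MORPH_OPEN,np.ones((3,3),np.uint8))
    n,l=cv2.connectedComponents(m); c=(l==l[p[1],p[0]])&(m>0)
    cs,_=cv2.findContours(c.astype(np.uint8),cv2.RETR_EXTERNAL,cv2.CHAIN_APPROX_NONE)
    return max(cs,key=len)[:,0]
def circ(P):
    A=np.c_[2*P[:,:2],np.ones(len(P))]; s=np.linalg.lstsq(A,(P[:,:2]**2).sum(1),rcond=None)[0]
    r=np.sqrt(s[2]+s[0]**2+s[1]**2); return s[:2],r,np.abs(np.hypot(*(P[:,:2]-s[:2]).T)-r).max()
if __name__=='__main__':
  D={}
  for n,seeds in (('w0',dict(win=(220,90),tin=(330,190),cut=(250,115))),('w1',dict(win=(225,175),tin=(340,290),cut=(250,205),btn=(275,92)))):
    im,i=load(n); br=im[...,2]-im[...,0]; V=im.max(2)
    c=cv2.convexHull(comp((br<6)&(V>60),seeds['win']).astype(np.int32))[:,0]
    for z in (0.010,.012): print(n,'win',z,circ(onz(i,c,z)),len(c))
    k=comp(V<70,seeds['cut']); r=cv2.minAreaRect(k); b=cv2.boxPoints(r); print('cut',r,b.round(1).tolist()); D[n]=(i,r)
    t=comp((br<6)&(V>60),seeds['tin']); hu=cv2.convexHull(t.astype(np.int32))[:,0]; print('tin',cv2.boundingRect(hu),circ(onz(i,hu,.044)))
  print('V',im[92,270:285].tolist(), im[92,255:262].tolist())
E
python3 m2.py
```

```text
w0 win 0.01 (array([0.5667, 0.0595]), np.float64(0.08339384843664299), np.float64(0.023519527607249624)) 39
w0 win 0.012 (array([0.5667, 0.0596]), np.float64(0.08299051717152787), np.float64(0.023405776281432714)) 39Traceback (most recent call last):
  File "m2.py", line 18, in <module>
    k=comp(V<70,seeds['cut']); r=cv2.minAreaRect(k); b=cv2.boxPoints(r); print('cut',r,b.round(1).tolist()); D[n]=(i,r)
  File "m2.py", line 8, in comp
    return max(cs,key=len)[:,0]
           ~~~^^^^^^^^^^^^
ValueError: max() iterable argument is empty
```

```bash
cat > m2.py <<'E'
from h import *
from scipy.optimize import least_squares
def load(n):
    i=cams.camera_info('wrist'); i['T']=np.load(n+'.npy'); return cv2.cvtColor(cv2.imread(f'pics/{n}.png'),cv2.COLOR_BGR2RGB).astype(int),i
def comp(m,p):
    m=cv2.morphologyEx(m.astype(np.uint8),cv2.MORPH_OPEN,np.ones((3,3),np.uint8))
    n,l=cv2.connectedComponents(m); c=(l==l[p[1],p[0]])&(m>0)
    cs,_=cv2.findContours(c.astype(np.uint8),cv2.RETR_EXTERNAL,cv2.CHAIN_APPROX_NONE)
    return max(cs,key=len)[:,0]
def circ(P,r0):
    "robust circle through P, free radius"
    c0=np.r_[P[:,:2].mean(0),r0]
    s=least_squares(lambda x:np.hypot(*(P[:,:2]-x[:2]).T)-x[2],c0,loss='cauchy',f_scale=.001).x
    return s,int((np.abs(np.hypot(*(P[:,:2]-s[:2]).T)-s[2])<.0015).sum()),len(P)
if __name__=='__main__':
  for n,sd in (('w0',dict(win=(220,90),tin=(355,190),cut=(252,125))),('w1',dict(win=(225,175),tin=(345,290),cut=(250,212)))):
    im,i=load(n); V=im.max(2); print(n,[V[p[1],p[0]] for p in sd.values()])
    print('win',circ(onz(i,comp(V>165,sd['win']),.012),.06))
    r=cv2.minAreaRect(comp(V<75,sd['cut'])); print('cut',r,cv2.boxPoints(r).round(1).tolist())
    t=comp(V>165,sd['tin']); print('tin',circ(onz(i,t,.044),.045))
  E=cv2.HoughCircles(cv2.cvtColor(im.astype(np.uint8),cv2.COLOR_RGB2GRAY)[60:130,240:310],cv2.HOUGH_GRADIENT,1,30,param1=80,param2=12,minRadius=7,maxRadius=25);print(E)
E
python3 m2.py
```

```text
w0 [np.int64(221), np.int64(139), np.int64(54)]
win (array([0.5644, 0.0909, 0.0596]), 194, 448)
cut ((253.86392211914062, 119.49382019042969), (15.574828147888184, 33.69248580932617), 2.6025619506835938) [[245.3000030517578, 136.0], [246.8000030517578, 102.30000305175781], [262.3999938964844, 103.0], [260.8999938964844, 136.6999969482422]]Traceback (most recent call last):
  File "m2.py", line 20, in <module>
    t=comp(V>165,sd['tin']); print('tin',circ(onz(i,t,.044),.045))
  File "m2.py", line 9, in comp
    return max(cs,key=len)[:,0]
           ~~~^^^^^^^^^^^^
ValueError: max() iterable argument is empty
```

```bash
python3 - <<'E'
from m2 import *
_,a=load('w0');im,b=load('w1')
print('win1',circ(onz(b,comp(im.max(2)>165,(225,175)),.012),.06))
for n,p,q in (('near end',(252,136),(251,221.5)),('slide',(254,77),(252,170)),('far',(255,39),(254,138)),('rstop hole',(305,25),(293,127)),('tin',(341,208),(335,285))):
    print(n,tri(a,p,b,q))
print('cutter z.032',onz(a,[(252,136),(255,39)],.032),onz(b,[(251,221.5),(254,138)],.032))
it=cams.camera_info('top')
print('btnL',tri(b,(275,91),it,(227,156)),onz(b,[(275,91),(432,125)],.03))
A=cv2.imread('pics/w0.png')[20:150,190:340];B=cv2.imread('pics/w1.png')[60:240,190:340]
C=cv2.imread('pics/side0.png')[150:280,190:350]
rs=lambda X,k:cv2.resize(X,None,fx=k,fy=k,interpolation=cv2.INTER_CUBIC)
o=np.zeros((600,800,3),np.uint8)
o[:325,:375]=rs(A,2.5);o[:450,400:775]=rs(B,2.5);o[330:590,:320]=rs(C,2);cv2.imwrite('pics/crop.png',o)
E
```

```text
win1 (array([0.5639, 0.0916, 0.059 ]), 109, 196)
near end (array([0.5097, 0.0792, 0.028 ]), np.float64(9.182761910912757e-05))
slide (array([0.574 , 0.0982, 0.0242]), np.float64(0.0005875776240640395))
far (array([0.6125, 0.1088, 0.0268]), np.float64(0.000975811445005227))
rstop hole (array([0.6408, 0.0658, 0.0343]), np.float64(0.007272468310178287))
tin (array([ 0.4616, -0.0534,  0.0378]), np.float64(0.0013924565122514076))
cutter z.032 [[0.5103 0.0793 0.032 ]
 [0.6117 0.109  0.032 ]] [[0.5114 0.0795 0.032 ]
 [0.6134 0.1085 0.032 ]]
btnL (array([0.6719, 0.1011, 0.0128]), np.float64(0.0005766599889723453)) [[ 0.6716  0.1021  0.03  ]
 [ 0.6934 -0.086   0.03  ]]
```

View pics/crop.png

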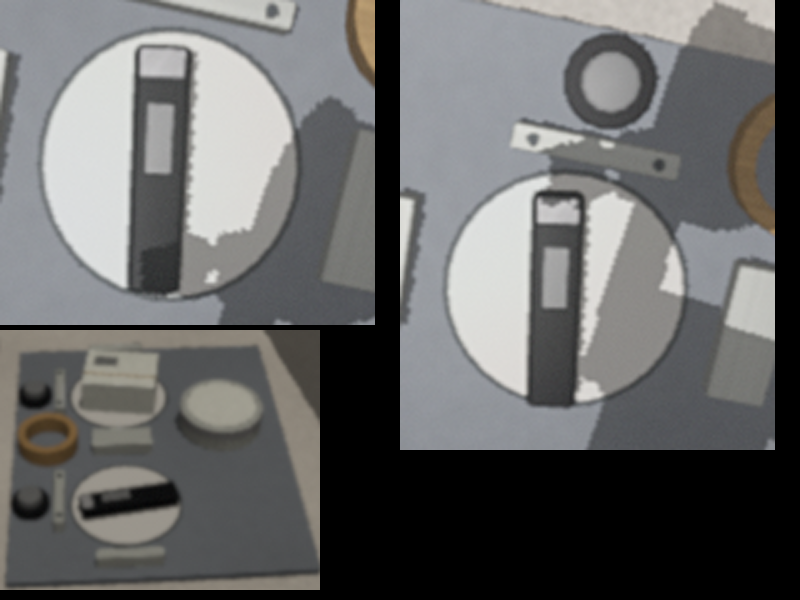

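The crop shows the cutter dead straight on the window, with its nose at the far end, and the button at about (275,91) of w1. Two views put the cutter's top near z 0.028–0.032. Working out the grasp.

```bash
python3 - <<'E'
from h import *
print(goto([.5615,.0942,.033],16.3))
E
```

```text
(array([-3.54, -0.91, 26.68]), array([-0.01,  0.14,  1.92]))
```

>>> carry_out(targets=[[[-3,-0.9,3,0,0,1.9,7],[-3.5,-0.9,7,0,0,1.9,7],[-3.5,-0.9,11,0,0,1.9,7],[-3.5,-0.9,15,0,0,1.9,7],[-3.5,-0.9,19,0,0,1.9,7],[-3.5,-0.9,22,0,0,1.9,7],[-3.5,-0.9,24.5,0,0,1.9,7],[-3.5,-0.9,26,0,0,1.9,7],[-3.5,-0.9,26.6,0,0,1.9,7],[-3.5,-0.9,26.6,0,0,1.9,7]]])

```text
t: 3.33
tcp_pos: [0.5616, 0.0952, 0.0335]
tool_rot: [0.99, 0.142, -0.002, -0.0]
force: [-0.4, 0.1, 0.4]
finger_gap: 0.819
gripper_force: 0.0
```

>>> carry_out(targets=[[[0,0,0,0,0,0,1.5],[0,0,0,0,0,0,1.5],[0,0,0,0,0,0,1.5],[0,0,0,0,0,0,1.5],[0,0,0,0,0,0,1.5],[0,0,0,0,0,0,1.5],[0,0,0,0,0,0,1.5],[0,0,0,0,0,0,1.5]]], force=40)

```text
t: 4.0
tcp_pos: [0.5644, 0.096, 0.036]
tool_rot: [0.99, 0.143, 0.001, 0.0]
force: [-0.9, -0.4, 6.7]
finger_gap: 0.292
gripper_force: 41.8
```

>>> carry_out(targets=[[[0,0,-1.5,0,0,0,1.5],[0,0,-4,0,0,0,1.5],[0,0,-7.5,0,0,0,1.5],[0,0,-11,0,0,0,1.5],[0,0,-14,0,0,0,1.5],[0,0,-14,0,0,0,1.5]]])

```text
t: 4.5
tcp_pos: [0.5673, 0.0962, 0.181]
tool_rot: [0.99, 0.143, 0.007, 0.001]
force: [1.8, -0.2, -0.5]
finger_gap: 0.287
gripper_force: 41.0
```

```bash
python3 - <<'E'
from h import *
s=manip.sense();print(s['finger_gap'],s['gripper_force'],s['tcp_pos'])
print(goto([.49,-.346,.176],4))
im,i=snap('top','top1.png')
E
```

```text
0.2874667955687573 40.96732020378113 [0.5673 0.0962 0.181 ]
(array([-19.95,  40.22,   0.41]), array([ 0.15, -0.75, 12.46]))
```

>>> carry_out(targets=[[[-1.5,3,0,0,0,1,1.5],[-3.3,6.6,0,0,0,3,1.5],[-5,10,0,0,0,5,1.5],[-6.8,13.5,0,0,0,7,1.5],[-8.5,17,0,0,0,9,1.5],[-10.2,20.5,0,0,0,11,1.5],[-12,24,0,0,0,12,1.5],[-13.7,27.5,0,0,0,12,1.5],[-15.5,31,0,0,0,12,1.5],[-17.2,34.5,0,0,0,12,1.5],[-19,38,0,0,0,12,1.5],[-20,40,0,0,0,12,1.5]]])

```text
t: 5.55
tcp_pos: [0.4832, -0.3481, 0.173]
tool_rot: [0.999, 0.037, -0.0, 0.0]
force: [0.3, -0.1, -0.5]
finger_gap: 0.294
gripper_force: 40.9
```

>>> carry_out(targets=[[[0,0,0,0,0,0,1.5],[0,0,0,0,0,0,1.5],[0,0,0,0,0,0,1.5]]])

```text
t: 5.8
tcp_pos: [0.4838, -0.3427, 0.173]
tool_rot: [0.999, 0.039, -0.001, -0.002]
force: [0.3, -0.5, -1.2]
finger_gap: 0.296
gripper_force: 40.9
```

```bash
python3 - <<'E'
from h import *
print(goto([.49,-.346,.033],4))
im,i=snap('wrist','w2.png')
E
```

```text
(array([ 0.62,  0.42, 14.  ]), array([-0.19,  0.12,  0.42]))
```

View pics/w2.png

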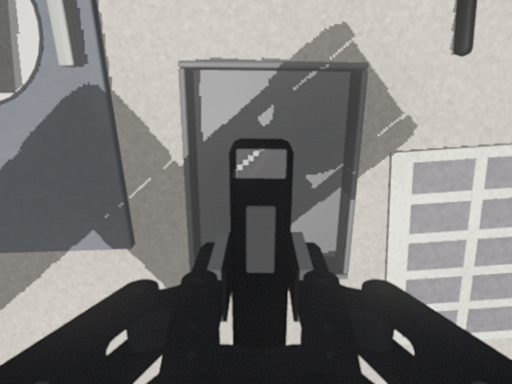

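The cutter is held straight over the tray. The tray's far rim corners are at (180,64) and (368,66) in this view. I'll triangulate them against the top view.

```bash
python3 - <<'E'
from h import *
b=cams.camera_info('wrist');t=cams.camera_info('top')
for p,q in (((180,64),(356,185)),((368,66),(405,183))): print(tri(b,p,t,q),onz(b,[p],.04))
E
```

```text
(array([ 0.575 , -0.274 ,  0.0282]), np.float64(0.010580627691928373)) [[ 0.5691 -0.2771  0.04  ]]
(array([ 0.5817, -0.4171,  0.0308]), np.float64(0.005028157590555201)) [[ 0.5784 -0.4141  0.04  ]]
```

>>> carry_out(targets=[[[0.3,0.4,3,0,0,0,1.5],[0.3,0.4,6.5,0,0,0,1.5],[0.3,0.4,10,0,0,0,1.5],[0.3,0.4,12.5,0,0,0,1.5],[0.3,0.4,13.5,0,0,0,1.5],[0.3,0.4,14,0,0,0,1.5],[0.3,0.4,14,0,0,0,1.5],[0.3,0.4,14,0,0,0,1.5]]])

```text
t: 6.52
tcp_pos: [0.4889, -0.3481, 0.0355]
tool_rot: [0.999, 0.039, 0.001, 0.001]
force: [-0.3, -0.9, 0.2]
finger_gap: 0.294
gripper_force: 40.9
```

>>> carry_out(targets=[[[0,0,0,0,0,0,5],[0,0,0,0,0,0,5],[0,0,0,0,0,0,5],[0,0,0,0,0,0,5],[0,0,0,0,0,0,5],[0,0,-2,0,0,0,5],[0,0,-5,0,0,0,5],[0,0,-8,0,0,0,5],[0,0,-11,0,0,0,5],[0,0,-11,0,0,0,5],[0,0,-11,0,0,0,5]]])

```text
t: 7.43
tcp_pos: [0.4889, -0.349, 0.1465]
tool_rot: [0.999, 0.039, 0.002, 0.002]
force: [0.6, -0.1, -0.4]
finger_gap: 0.58
gripper_force: 0.0
```

```bash
python3 - <<'E'
from h import *
im,i=snap('wrist','w3.png')
t,it=snap('top','top2.png'); o=np.zeros((400,800,3),np.uint8)
o[:384,:512]=cv2.imread('pics/w3.png'); o[:280,520:800]=cv2.resize(cv2.imread('pics/top2.png')[130:270,190:330],None,fx=2,fy=2)
cv2.imwrite('pics/c3.png',o)
E
```

```text
(no output)
```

View pics/c3.png

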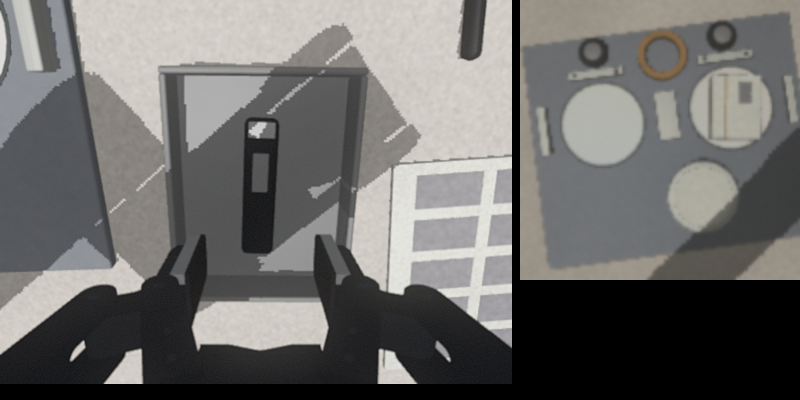

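The cutter lies free in the tray. The top picture now shows the whole left window and the tin. I'll measure both.

```bash
cat > m3.py <<'E'
from m2 import *
im=cv2.cvtColor(cv2.imread('pics/top2.png'),cv2.COLOR_BGR2RGB).astype(int);i=cams.camera_info('top');V=im.max(2)
w=circ(onz(i,comp(V>128,(220,200)),.012),.06);print('win',w)
for z in (.04,.044): print('tin',circ(onz(i,comp(V>128,(275,222)),z),.047))
print('wR',onz(i,[(295,183)],.012))
E
python3 m3.py; python3 - <<'E'
import numpy as np
o=None
E
```

```text
win (array([0.5661, 0.0902, 0.059 ]), 110, 114)
tin (array([ 0.4595, -0.0528,  0.0484]), 67, 91)
tin (array([ 0.4597, -0.0525,  0.0482]), 67, 91)
wR [[ 0.5896 -0.0984  0.012 ]]
```

```bash
python3 - <<'E'
from h import *
print(manip.sense()['tcp_pos'],goto([.4417,-.1315,.145],77.2))
E
```

```text
[ 0.4873 -0.3474  0.1437] (array([ -2.89, -21.88,  -0.1 ]), array([ -0.09,   0.01, -72.78]))
```

>>> carry_out(targets=[[[-0.3,-2,0,0,0,-6.5,6],[-0.5,-4,0,0,0,-13,6],[-0.8,-6,0,0,0,-19.5,6],[-1,-8,0,0,0,-26,6],[-1.3,-10,0,0,0,-32.5,6],[-1.6,-12,0,0,0,-39,6],[-1.8,-14,0,0,0,-45.5,6],[-2.1,-16,0,0,0,-52,6],[-2.4,-18,0,0,0,-58.5,6],[-2.6,-20,0,0,0,-65,6],[-2.9,-21.9,0,0,0,-71,6],[-2.9,-21.9,0,0,0,-72.8,6]]])

```text
t: 8.53
tcp_pos: [0.4385, -0.1275, 0.1425]
tool_rot: [0.779, 0.627, -0.001, -0.004]
force: [-0.5, 0.1, 1.0]
finger_gap: 0.699
gripper_force: 0.0
```

>>> carry_out(targets=[[[0,0,0,0,0,0,6],[0,0,0,0,0,0,6]]])

```text
t: 8.7
tcp_pos: [0.4418, -0.1315, 0.1433]
tool_rot: [0.782, 0.624, -0.0, -0.001]
force: [-0.4, -0.9, -0.9]
finger_gap: 0.705
gripper_force: 0.0
```

```bash
python3 - <<'E'
from h import *
s=manip.sense();print(s['tcp_pos'],s['finger_gap'],goto([.4417,-.1315,.041],77.2))
im,i=snap('wrist','w4.png')
E
```

```text
[ 0.4418 -0.1315  0.1433] 0.705323556621479 (array([-0.  ,  0.01, 10.23]), array([-0.11, -0.03, -0.02]))
```

View pics/w4.png

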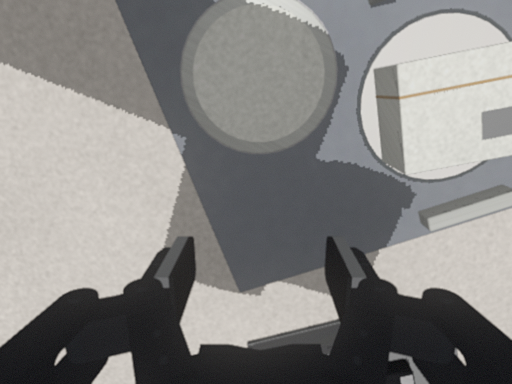

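The tin sits centred ahead of the two fingers (259 vs 260 px). Lowering, then pushing.

>>> carry_out(targets=[[[0,0,3,0,0,0,6],[0,0,6,0,0,0,6],[0,0,8.5,0,0,0,6],[0,0,9.8,0,0,0,6],[0,0,10.2,0,0,0,6],[0,0,10.2,0,0,0,6],[0,0,10.2,0,0,0,6]]])

```text
t: 9.33
tcp_pos: [0.4424, -0.1324, 0.0424]
tool_rot: [0.782, 0.624, 0.0, 0.0]
force: [0.4, 0.7, -0.1]
finger_gap: 0.702
gripper_force: 0.0
```

>>> carry_out(targets=[[[0.7,0,0,0,0,0,6],[1.4,0,0,0,0,0,6],[2.1,0,0,0,0,0,6],[2.8,0,0,0,0,0,6],[3.5,0,0,0,0,0,6],[4.2,0,0,0,0,0,6],[4.9,0,0,0,0,0,6],[5.6,0,0,0,0,0,6],[6.3,0,0,0,0,0,6],[7,0,0,0,0,0,6],[7.5,0,0,0,0,0,6],[7.5,0,0,0,0,0,6]]])

```text
t: 10.33
tcp_pos: [0.4588, -0.0576, 0.0423]
tool_rot: [0.781, 0.624, 0.0, -0.0]
force: [0.7, -0.2, -0.5]
finger_gap: 0.706
gripper_force: 0.0
```

```bash
python3 - <<'E'
from h import *
s=manip.sense();print(s['tcp_pos'],s['finger_gap'],goto([.4417+.2215*.155,-.1315+.975*.155,.041],77.2))
im,i=snap('wrist','w5.png')
im2,_=snap('top','top3.png');o=np.zeros((400,800,3),np.uint8)
o[:384,:512]=cv2.imread('pics/w5.png'); o[:280,520:800]=cv2.resize(cv2.imread('pics/top3.png')[130:270,190:330],None,fx=2,fy=2)
cv2.imwrite('pics/c5.png',o)
E
```

```text
[ 0.4588 -0.0576  0.0423] 0.7060997902525875 (array([ 7.91, -0.02,  0.13]), array([-0.01, -0.02,  0.07]))
```

View pics/c5.png

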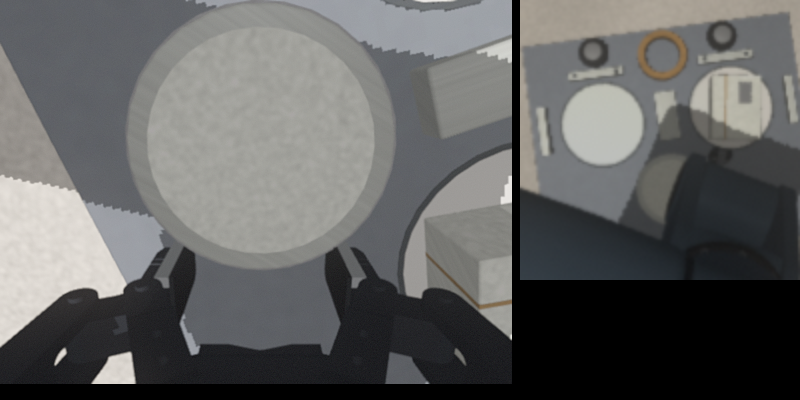

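The tin sits squarely in the cradle (paper disc centre ~261,141), and the carton and tape are untouched.

```bash
cat > m5.py <<'E'
from h import *
s=manip.sense();i=cams.camera_info('wrist')
P=onz(i,[(261,27),(261,254),(147,140),(375,140)],.044);c=(P[0]+P[1])[:2]/2
y=np.radians(6.2);ex=np.array([np.cos(y),np.sin(y)]);ey=np.array([-ex[1],ex[0]]);bay=np.array([.565,.0907])
print(P[:,:2],c,'d paper',np.linalg.norm(P[0]-P[1]),np.linalg.norm(P[2]-P[3]),'TCP-tin',np.linalg.norm(c-s['tcp_pos'][:2]),'bay rel',(c-bay)@ex,(c-bay)@ey)
E
python3 m5.py
```

```text
[[ 0.4785  0.032 ]
 [ 0.4599 -0.0504]
 [ 0.4291  0.0042]
 [ 0.511  -0.0144]] [ 0.4692 -0.0092] d paper 0.08449066212325537 0.08398196998525698 TCP-tin 0.050032143781326775 bay rel -0.10604535288940169 -0.08899142151172096
```

>>> carry_out(targets=[[[0.5,0,0,0,0,0,6],[1.3,0,0,0,0,0,6],[2.2,0,0,0,0,0,6],[3.1,0,0,0,0,0,6],[4,0,0,0,0,0,6],[4.9,0,0,0,0,0,6],[5.8,0,0,0,0,0,6],[6.7,0,0,0,0,0,6],[7.6,0,0,0,0,0,6],[8.4,0,0,0,0,0,6],[9,0,0,0,0,0,6],[9.4,0,0,0,0,0,6]]])

```text
t: 11.43
tcp_pos: [0.4797, 0.0338, 0.0424]
tool_rot: [0.781, 0.624, 0.0, 0.0]
force: [-1.1, -1.3, -0.5]
finger_gap: 0.702
gripper_force: 0.6
```

>>> carry_out(targets=[[[0,0,0,0,0,0,6],[-1,0,0,0,0,0,6],[-3,0,0,0,0,0,6],[-3,0,-2,0,0,0,6],[-3,0,-5,0,0,0,6],[-3,0,-8,0,0,0,6],[-3,0,-11,0,0,0,6],[-3,0,-11,0,0,0,6],[-3,0,-11,0,0,0,6]]])

```text
t: 12.18
tcp_pos: [0.4738, 0.0025, 0.1539]
tool_rot: [0.782, 0.624, 0.001, 0.002]
force: [0.0, 0.2, -0.6]
finger_gap: 0.7
gripper_force: 0.0
```

```bash
python3 - <<'E'
from h import *
s=manip.sense();print(s['tcp_pos'])
im,i=snap('wrist','w6.png'); np.save('w6.npy',np.array(i['T']))
# bright-ish low-saturation paper disc: detect circles
g=cv2.medianBlur(cv2.cvtColor(im,cv2.COLOR_RGB2GRAY),5)
c=cv2.HoughCircles(g,cv2.HOUGH_GRADIENT,1,60,param1=60,param2=25,minRadius=40,maxRadius=110);print(c)
ex=np.array([np.cos(np.radians(6.2)),np.sin(np.radians(6.2))]);ey=np.array([-ex[1],ex[0]]);bay=np.array([.565,.0907])
for u in c[0][:4]:
    p=onz(i,[u[:2]],.044)[0,:2];print(u,p,(p-bay)@ex,(p-bay)@ey)
E
```

```text
[0.4738 0.0025 0.1539]
[[[257.5  72.5  74.1]
  [341.5  33.5  95.9]
  [414.5 269.5  73.5]
  [505.5 142.5  59.9]
  [431.5 207.5  72.8]]]
[257.5  72.5  74.1] [0.4905 0.0841] -0.07477486272105546 0.0014549103909258093
[341.5  33.5  95.9] [0.5491 0.0954] -0.015291270879411843 0.006422415163646025
[414.5 269.5  73.5] [ 0.5794 -0.0886] -0.005044003221489597 -0.17977767478325726
[505.5 142.5  59.9] [ 0.6531 -0.001 ] 0.07763721532502385 -0.10064275372906813
```

View pics/w6.png

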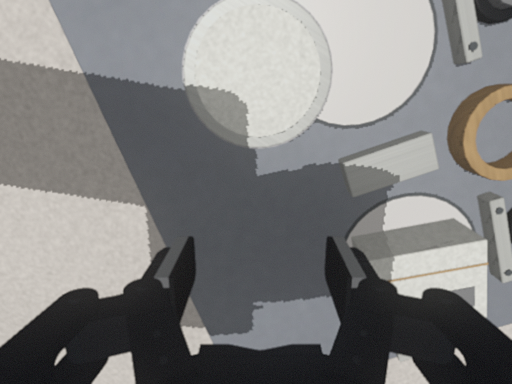

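Tenth picture viewed: the tin stands at (257,72) just in front of the left window, and the rest is in place. From here I'll use numbers only.

```bash
python3 - <<'E'
from h import *
print(goto([.411,.077,.15],5.1))
E
```

```text
(array([ 5.85, -7.67,  0.26]), array([ 0.06, -0.04, 72.06]))
```

>>> carry_out(targets=[[[0.5,-0.7,0,0,0,6.5,6],[1,-1.4,0,0,0,13,6],[1.5,-2.1,0,0,0,19.5,6],[2,-2.8,0,0,0,26,6],[2.5,-3.5,0,0,0,32.5,6],[3,-4.2,0,0,0,39,6],[3.5,-4.9,0,0,0,45.5,6],[4,-5.6,0,0,0,52,6],[4.5,-6.3,0,0,0,58.5,6],[5.2,-7,0,0,0,65,6],[5.8,-7.7,0,0,0,71,6],[5.8,-7.7,0,0,0,72,6]]])

```text
t: 13.23
tcp_pos: [0.4078, 0.078, 0.1508]
tool_rot: [0.999, 0.045, -0.003, -0.0]
force: [-0.1, -0.1, 0.8]
finger_gap: 0.705
gripper_force: 0.0
```

>>> carry_out(targets=[[[0,0,0,0,0,0,6],[0,0,0,0,0,0,6],[0,0,0,0,0,0,6]]])

```text
t: 13.48
tcp_pos: [0.411, 0.0768, 0.1519]
tool_rot: [0.999, 0.046, -0.0, 0.0]
force: [0.4, 0.2, 0.3]
finger_gap: 0.703
gripper_force: 0.0
```

```bash
cat > m6.py <<'E'
from m2 import *
import sys
n=sys.argv[1]; s=manip.sense(); print(s['tcp_pos'],s['tool_rot'])
im,i=snap('wrist',n+'.png'); np.save(n+'.npy',np.array(i['T']))
g=cv2.medianBlur(cv2.cvtColor(im,cv2.COLOR_RGB2GRAY),5); K=np.array(i['K']);T=np.array(i['T'])
ex=np.array([np.cos(np.radians(6.2)),np.sin(np.radians(6.2))]);ey=np.array([-ex[1],ex[0]])
def proj(P):
    c=(P-T[:3,3])@T[:3,:3]; u=c[:,:2]/c[:,2:]; u=u*(1+i['k1']*(u**2).sum(1,keepdims=True)); return u*K[0,0]+K[:2,2]
def edgefit(c,r,z,tol=.007):
    "steepest grey step on each radial line near circle (c,r) at height z, then robust circle"
    out=[]
    for a in np.radians(np.arange(0,360,4)):
        q=np.arange(r-tol,r+tol,.0005); P=np.c_[c[0]+q*np.cos(a),c[1]+q*np.sin(a),0*q+z]; uv=proj(P).astype(np.float32)
        if (uv<2).any() or (uv[:,0]>509).any() or (uv[:,1]>381).any(): continue
        v=cv2.remap(g,uv[:,0:1],uv[:,1:],cv2.INTER_LINEAR).ravel().astype(float); d=np.abs(v[3:]-v[:-3])
        k=d.argmax()
        if d[k]>12: out.append(P[k+1])
    return circ(np.array(out),r) if len(out)>8 else None
tc=np.array(eval(sys.argv[2])); bc=np.array([.565,.0907])
for _ in range(2):
    t=edgefit(tc,.042,.044); 
    if t: tc=t[0][:2]
b=edgefit(bc,.06,.012); print('paper',t,'win',b)
for c in [bc]+([b[0][:2]] if b else []): print('bay',c,'tin rel',(tc-c)@ex*1e3,(tc-c)@ey*1e3,'world',(c-tc)*1e3)
E
python3 m6.py w7 "[.4905,.0841]"
python3 - <<'E'
from h import *
print(goto([.411,.077,.0415],5.1))
E
```

```text
[0.411  0.0768 0.1519] [ 0.9989  0.046  -0.0002  0.    ]
paper (array([0.4898, 0.0884, 0.0456]), 55, 75) win (array([0.5626, 0.0901, 0.0589]), 10, 14)
bay [0.565  0.0907] tin rel -75.0085968007547 5.801372471153628 world [75.1964  2.3334]
bay [0.5626 0.0901] tin rel -72.58091177847697 6.119343345589166 world [72.8173  1.7551]
(array([-0.  , -0.02, 11.05]), array([0.  , 0.01, 0.15]))
```

>>> carry_out(targets=[[[0,-0.2,3,0,0,0.7,6],[0,-0.2,6,0,0,0.7,6],[0,-0.2,8.5,0,0,0.7,6],[0,-0.2,10.3,0,0,0.7,6],[0,-0.2,11,0,0,0.7,6],[0,-0.2,11,0,0,0.7,6],[0,-0.2,11,0,0,0.7,6]]])

```text
t: 14.12
tcp_pos: [0.4107, 0.0791, 0.0424]
tool_rot: [0.999, 0.039, -0.0, -0.0]
force: [0.6, -0.2, -0.6]
finger_gap: 0.704
gripper_force: 0.0
```

>>> carry_out(targets=[[[0.7,0,0,0,0,0,6],[1.5,0,0,0,0,0,6],[2.3,0,0,0,0,0,6],[3,0,0,0,0,0,6],[3.6,0,0,0,0,0,6],[4.2,0,0,0,0,0,6],[5,0,0,0,0,0,6],[5.8,0,0,0,0,0,6],[6.6,0,0,0,0,0,6],[7.3,0,0,0,0,0,6],[7.8,0,0,0,0,0,6],[8,0,0,0,0,0,6]]])

```text
t: 15.12
tcp_pos: [0.4917, 0.0856, 0.0423]
tool_rot: [0.999, 0.039, 0.001, 0.0]
force: [-2.3, 0.1, 2.7]
finger_gap: 0.705
gripper_force: 1.9
```

>>> carry_out(targets=[[[0.3,0,0,0,0,0,6],[0.6,0,0,0,0,0,6],[0.9,0,0,0,0,0,6],[1.2,0,0,0,0,0,6],[1.4,0,0,0,0,0,6],[1.5,0,0,0,0,0,6],[1.5,0,0,0,0,0,6],[1.5,0,0,0,0,0,6]]])

```text
t: 15.78
tcp_pos: [0.5059, 0.0867, 0.0423]
tool_rot: [0.999, 0.039, 0.001, 0.0]
force: [-1.6, 0.1, 1.1]
finger_gap: 0.701
gripper_force: 0.6
```

```bash
python3 m6.py w8 "[.555,.09]"
python3 - <<'E'
from h import *
s=manip.sense();a=R.from_quat(s['tool_rot']).as_matrix()[:2,0];print('predicted tin',s['tcp_pos'][:2]+.05*a)
E
```

```text
[0.5059 0.0867 0.0423] [0.9992 0.0394 0.0008 0.    ]
paper (array([0.5555, 0.0903, 0.0417]), 63, 68) win (array([0.5617, 0.0902, 0.0613]), 40, 58)
bay [0.565  0.0907] tin rel -9.502941958274947 0.6383281141425333 world [9.5163 0.3917]
bay [0.5617 0.0902] tin rel -6.166172001454455 0.732799813695995 world [ 6.2092 -0.0626]
predicted tin [0.5557 0.0907]
```

>>> carry_out(targets=[[[0.2,0,0,0,0,0,6],[0.4,0,0,0,0,0,6],[0.6,0,0,0,0,0,6],[0.7,0,0,0,0,0,6],[0.8,0,0,0,0,0,6],[0.8,0,0,0,0,0,6],[0.8,0,0,0,0,0,6]]])

```text
t: 16.42
tcp_pos: [0.5135, 0.0874, 0.0423]
tool_rot: [0.999, 0.039, 0.0, 0.0]
force: [-0.8, 0.7, 0.0]
finger_gap: 0.7
gripper_force: 0.6
```

>>> carry_out(targets=[[[-1,0,0,0,0,0,6],[-3,0,0,0,0,0,6],[-5,0,-1,0,0,0,6],[-6,0,-4,0,0,0,6],[-6,0,-7.5,0,0,0,6],[-6,0,-11,0,0,0,6],[-6,0,-14,0,0,0,6],[-5,0,-15,0,0,0,6],[-3,0,-15,0,0,0,6],[-3,0,-15,0,0,0,6],[-3,0,-15,0,0,0,6]]])

```text
t: 17.33
tcp_pos: [0.4843, 0.085, 0.1927]
tool_rot: [0.999, 0.04, 0.001, 0.0]
force: [-0.8, -0.0, -0.2]
finger_gap: 0.701
gripper_force: 0.0
```

```bash
python3 m6.py w9 "[.563,.0905]"
python3 - <<'E'
from m2 import *
im,i=snap('top','top9.png');V=im.astype(int).max(2)
print(V[192,180:275].tolist()); print(V[150:235,231].tolist())
E
```

```text
[0.4843 0.085  0.1927] [0.9992 0.0395 0.0012 0.0001]
paper (array([0.563 , 0.0925, 0.0427]), 31, 43) win (array([0.5645, 0.0905, 0.0599]), 75, 78)
bay [0.565  0.0907] tin rel -1.8129152617873023 2.0195690639686656 world [ 2.0204 -1.812 ]
bay [0.5645 0.0905] tin rel -1.243673762759412 2.1743803400062953 world [ 1.4712 -2.0273]
[149, 149, 147, 145, 146, 146, 146, 147, 145, 145, 146, 147, 143, 143, 143, 126, 109, 107, 105, 144, 160, 162, 157, 107, 73, 98, 108, 109, 109, 107, 97, 148, 161, 165, 166, 164, 164, 165, 165, 166, 166, 165, 166, 165, 164, 164, 165, 165, 164, 165, 166, 166, 160, 119, 96, 94, 94, 95, 94, 93, 94, 92, 92, 93, 92, 85, 81, 80, 90, 94, 92, 76, 58, 58, 59, 60, 60, 60, 60, 78, 83, 83, 83, 84, 84, 83, 83, 82, 82, 67, 60, 61, 61, 60, 60]
[62, 51, 49, 50, 55, 59, 57, 53, 50, 51, 50, 50, 71, 108, 132, 149, 154, 142, 93, 100, 99, 104, 148, 151, 124, 151, 155, 160, 164, 164, 165, 165, 165, 166, 166, 166, 164, 163, 162, 163, 164, 165, 166, 164, 160, 160, 161, 161, 160, 161, 161, 159, 145, 90, 51, 48, 50, 51, 54, 57, 57, 59, 61, 61, 62, 64, 65, 65, 66, 66, 68, 69, 70, 73, 76, 79, 83, 86, 89, 88, 87, 84, 80, 76, 73]
```

```bash
python3 - <<'E'
from m2 import *
_,b=load('w1');s=cams.camera_info('side')
print(tri(b,(275,91),s,(206,234)),tri(b,(275,91),s,(206,232)))
print(goto([.671,.102,.12],4.5),goto([.671,.102,.07],4.5))
E
```

```text
(array([0.6695, 0.1013, 0.0215]), np.float64(0.004344218630709537)) (array([0.6693, 0.1015, 0.028 ]), np.float64(0.004770562480310976))
(array([18.99, -0.2 ,  7.12]), array([-0.02,  0.13,  0.02])) (array([19.  , -0.2 , 12.12]), array([-0.02,  0.13,  0.02]))
```

>>> carry_out(targets=[[[3,0,0,0,0,0,0],[6,0,0,0,0,0,0],[9,-0.1,0,0,0,0,0],[12,-0.2,0,0,0,0,0],[15,-0.2,0,0,0,0,0],[17.5,-0.2,0,0,0,0,0],[18.9,-0.2,3,0,0,0,0],[18.9,-0.2,6,0,0,0,0],[18.9,-0.2,9,0,0,0,0],[18.9,-0.2,11,0,0,0,0],[18.9,-0.2,11,0,0,0,0],[18.9,-0.2,11,0,0,0,0]]])

```text
t: 18.43
tcp_pos: [0.6694, 0.1019, 0.0802]
tool_rot: [0.999, 0.039, -0.003, -0.0]
force: [0.3, -0.7, -0.8]
finger_gap: -0.0
gripper_force: 0.0
```

>>> carry_out(targets=[[[0,0,0.5,0,0,0,0],[0,0,1,0,0,0,0],[0,0,1.5,0,0,0,0],[0,0,2,0,0,0,0],[0,0,2,0,0,0,0]]])

```text
t: 18.85
tcp_pos: [0.671, 0.102, 0.0618]
tool_rot: [0.999, 0.039, -0.001, -0.0]
force: [-0.8, 0.3, 0.1]
finger_gap: 0.002
gripper_force: 0.0
```

>>> carry_out(targets=[[[0,0,0.3,0,0,0,0],[0,0,0.6,0,0,0,0],[0,0,0.8,0,0,0,0],[0,0,0.8,0,0,0,0]]])

```text
t: 19.18
tcp_pos: [0.6712, 0.102, 0.0538]
tool_rot: [0.999, 0.039, -0.0, -0.0]
force: [0.6, 0.6, 0.3]
finger_gap: 0.002
gripper_force: 0.0
```

>>> carry_out(targets=[[[0,0,0.2,0,0,0,0],[0,0,0.3,0,0,0,0],[0,0,0.3,0,0,0,0]]])

```text
t: 19.43
tcp_pos: [0.6716, 0.102, 0.0514]
tool_rot: [0.999, 0.039, 0.0, -0.0]
force: [-1.1, 0.7, 3.0]
finger_gap: -0.001
gripper_force: 0.9
```

>>> carry_out(targets=[[[0,0,0.2,0,0,0,0],[0,0,0.4,0,0,0,0],[0,0,0.5,0,0,0,0],[0,0,0.5,0,0,0,0]]])

```text
t: 19.77
tcp_pos: [0.6717, 0.102, 0.0471]
tool_rot: [0.999, 0.039, 0.0, 0.0]
force: [-0.9, -0.6, 5.1]
finger_gap: -0.001
gripper_force: 2.9
```

>>> carry_out(targets=[[[0,0,0.1,0,0,0,0],[0,0,0.2,0,0,0,0],[0,0,0.2,0,0,0,0]]])

```text
t: 20.02
tcp_pos: [0.6718, 0.1019, 0.0469]
tool_rot: [0.999, 0.04, 0.0, 0.0]
force: [-4.4, 0.1, 14.2]
finger_gap: 0.002
gripper_force: 7.1
```

The travel has bottomed out: force is at 14 N and z has stalled. Releasing.

>>> carry_out(targets=[[[0,0,0.1,0,0,0,0],[0,0,0.1,0,0,0,0],[0,0,-0.5,0,0,0,0],[0,0,-2,0,0,0,0],[0,0,-5,0,0,0,0],[0,0,-9,0,0,0,0],[0,0,-13,0,0,0,0],[0,0,-16,0,0,0,0],[-4,0,-17,0,0,0,0],[-8,0,-17,0,0,0,0],[-12,0,-17,0,0,0,0],[-15,0,-17,0,0,0,0]]])

```text
t: 21.02
tcp_pos: [0.5182, 0.0902, 0.2147]
tool_rot: [0.999, 0.04, -0.001, -0.0]
force: [-0.9, -0.5, -0.3]
finger_gap: -0.0
gripper_force: 0.0
```

>>> carry_out(targets=[[[-3,0,0,0,0,0,0],[-3,0,0,0,0,0,0],[-3,0,0,0,0,0,0],[-3,0,0,0,0,0,0]]])

```text
t: 21.35
tcp_pos: [0.4933, 0.0877, 0.215]
tool_rot: [0.999, 0.039, 0.001, 0.0]
force: [-0.1, 0.1, -0.1]
finger_gap: 0.002
gripper_force: 0.0
```

```bash
python3 m6.py w10 "[.563,.0915]"
```

```text
[0.4933 0.0877 0.215 ] [0.9992 0.0394 0.0014 0.0001]
paper (array([0.5637, 0.0913, 0.0422]), 34, 40) win (array([0.5645, 0.0905, 0.0598]), 83, 90)
bay [0.565  0.0907] tin rel -1.2240854950057773 0.7019163092344873 world [ 1.2927 -0.5656]
bay [0.5645 0.0905] tin rel -0.6941466012471349 0.8123689905347697 world [ 0.7778 -0.7327]
```

The tin is within about 1.5 mm of the bay centre, so I'm handing the job in.

```bash
python3 -c "
from station import sign_off
print(sign_off())"
```

```text
the job is handed in; nothing more can be done
None
```

Job handed in, verdict not shown: the cutter is in the grey tray, the tin sits about 1 mm from the centre of the left bay (wrist camera), and the left button was pressed to its stop and released; the carton, its button and the tape were never approached, though I did not re-check their positions at the end.

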